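Tip the tube block onto the incubator plate

ROBOT

A 7-joint arm with a two-finger parallel gripper is mounted at the origin on a cart in front of the work surface, level with it; the furniture and walls round the work are solid. World frame = base frame: x ahead of the robot, y to its left, z up, the work surface at z = 0. Lengths are in m, angles in rad, forces in N, time in s.
With the tool pointing down it reaches from about 0.4 to 0.9 m from the base axis. Payload 5.6 kg.
Tool frame: the origin (TCP) lies midway between the tips of the shut fingers; the grasp point (between the pads) lies 19 mm behind it; z points along the fingers, y is the line along which they close (so a half turn about z gives the same grasp; the last joint's range is limited). The gripper opens to 92 mm and grips with 3 to 60 N. Pads are 20 mm wide; open, the fingers measure 128 mm over their backs; the gripper's body (75 mm by 189 mm) begins 69 mm behind the grasp point.
Start: joints at [1.259, 0.468, -0.012, 1.603, 0.006, 1.071, -0.056], TCP at [0.173, -0.627, 0.215] pointing down, gripper open.
Joint ranges: [-2.53, 2.53], [-0.31, 2.02], [-1.57, 1.55], [0.28, 2.44], [-1.29, 4.43], [0.15, 1.84], [-2.92, 2.92]. Speed limits (rad/s): [2.57, 2.57, 3.14, 3.14, 3.14, 3.14, 3.14].

INTERFACE

Orientations are given as a 3x3 rotation matrix whose columns are the frame's x, y, z axes.
In Python, from station import env, effector, solver, viewer, workorder, search_frame, tip_of gives the robot as it stands. Calls block until the motion is done:
- env.reach(position, orientation): joint-space move of the TCP to a pose.
- env.movel(position, frame=None, rate=0.15): straight line of the TCP; frame=None keeps the orientation; rate is the mean speed in m/s.
- env.goto_joints(angles): joint-space move.
- effector.release() and effector.grasp(squeeze=None): open the fingers fully, or close them until they stop; squeeze is the grip in N (None keeps the last).
- env.pause(seconds).
- solver.inverse_kinematics(position, orientation): joint angles nearest the present ones, or None.
- env.sense(): the state.
- viewer.read_camera(name): name is "side" or "top"; returns (picture, depth): 400x640x3 uint8, red, green, blue; 400x640 float32, m along the optical axis (not along the pixel's ray), 0 where there is no reading.
- viewer.camera_info(name): a dict with "intrinsics" (3x3 intrinsics, pixels), "dist_coeffs" ([k1, k2, p1, p2, k3] as OpenCV has them; the pictures are not rectified), "eye" and "rotation" of the camera in the world. Camera axes: x right, y up, looking along -z (the intrinsics and any distortion apply to the point x, -y, -z); pixel columns grow to the right and rows downward; lengths in m; the calibration is good to about 2 mm. A picture is of the moment at which its call begins. camera_info takes no time and is no camera call.
A pose or a line that the arm cannot do raises env.PlanningError and nothing moves.
- workorder.finish_job(): hands the job in; it is judged then, once.
Trained networks look in the newest picture that a camera, given by its name, has taken for a name from the list of things; names that differ only in an ending like _2 or _b are one class to them, and where a whole thing is asked for, a point or a joint stands for the part that bears it (a point fixed in the world has none). Each returns a list of dicts, best first, with "score" (0 to 1); they miss things now and then, are a little off and sometimes report something else, mostly with a low value. They report only what shows in the picture. A call takes as long as a camera call.
- search_frame(camera, name): "at" ([x, y, z] in m, in world coordinates, good to about 4 mm: the middle of the surface that is visible of it).
- tip_of(camera, name): "at" ([x, y, z] in m, in world coordinates, good to about 4 mm: a listed point, or the origin of a listed thing).
The state is a dict: "t": time; "joint_positions": joint angles; "joint_velocities": joint speeds; "tau": joint torques, N m; "ee_pos": TCP position; "tcp_rot": TCP orientation; "wrist_force": force on the tool from outside, world axes, zero at the start; "moment": the same for the moment, N m; "gripper_width": finger opening in m; "grasp_force": force on a finger pad.
Only numpy, scipy, OpenCV 4.12 (cv2) and the standard library are available. Lean on these libraries where they do the work, as an engineer would, in place of code of your own. Each camera call takes 0.05 s, during which the arm holds its last target. There are 200 camera calls.

TASK

The blue tube block lies on its side on the desk, in front of the low incubator plate, with its white face of wells turned away from the plate. It is too wide to grip and is not to be lifted: slide it up until it meets the plate's pull-out front sill, use the sill as the fence to tip it over so that it stands on the plate with the wells on top, then slide it, feeling for contact and without ramming, until it is flush against the orange stop bar with the black plunger pushed fully in. Leave the other things on the desk where they are.

Things in the scene. Friction and masses are not known exactly. Their poses are not given: they have to be found in the camera images.
- plate: Fixed incubator plate: flat aluminium top 150 (x) x 180 (y) mm, 8 mm high, with a white housing 55 x 180 x 60 mm high behind. Origin: on the desk, on the flat plate's middle line, 60 mm behind its front edge; x points from the front edge (x = -60 mm) to the housing's upright face (x = +90 mm), z up.
- plate_front (a point): Middle of the top of the flat plate's front edge, 8 mm above the desk. A dark steel sill 170 mm wide and 7 mm high stands out 5 to 35 mm in front of this edge (how far differs each time, is not measured). The block's lower edge meets the sill's upright front.
- plunger (a joint): Black 14 mm plunger, sprung with under 1 N, in the middle of the orange stop bar (150 wide, 34 mm high) that stands across the plate. The bar's front face is set 45 to 80 mm behind the plate's origin along its x; where differs each time and is not measured: feel for it. Value: 0 free (stands out 4 mm), 0.004 m pushed flush with the bar.
- block: Blue tube block, 0.5 to 0.9 kg, centre of mass in its middle. As it lies first: 88 (x) x 110 (y) x 102 (z) mm. Origin: centre of its underside as it lies. Its -x face is white with 13 mm wells; it must finally stand on its +x face (88 mm high, 102 front to back). Slides with 2 to 7 N; pushed more than 60 mm above the desk it may fall over before reaching the plate.
- block_wells (a point): Centre of the white face with the wells, 44 mm from the block's middle along its own -x.
- block_foot (a point): Centre of the face across from the wells, 44 mm from the block's middle along its own +x. When the block stands home this point lies 51 mm in front of the stop bar's face.
- jar: Bystander: sample jar with a red screw cap, 53 x 53 x 62 mm. Origin under its centre.
- dropper: Bystander: brown dropper bottle, 34 x 34 x 102 mm. Origin under its centre.
- swabs: Bystander: clear glass jar of cotton swabs, 52 x 53 x 79 mm. Origin under its centre.
- carton: Bystander: small white and orange carton, 34 x 60 x 98 mm. Origin under its centre.
- slides: Bystander: cream slide box, 40 x 82 x 32 mm. Origin under its centre.

How it is judged:
On the way:
1. the block stands upright on the plate, wells on top (angle between the x axis of block and the z axis of plate, either way round below 0.06 rad and height (world z) of block_wells above 0.085 m and height (world z) of block_foot below 0.013 m), for 0.2 s.
At the end, for the whole second after the job is handed in: The block stands on the plate, wells on top, upright within 0.06 rad and square to the plate within 0.06 rad, against the stop bar with the plunger in by more than 3 mm of its 4, its middle within 35 mm of the plate's middle line, and at rest (all of step 1 and y of block_foot in the frame of plate between -0.035 and 0.035 m and value of joint plunger above 0.003 m and angle between the z axis of block and the x axis of plate, either way round below 0.06 rad and linear speed of block below 0.01 m/s); the robot touches nothing.
It fails at once if the block is carried: its foot face centre rises above 95 mm (height (world z) of block_foot above 0.095 m).
It fails at once if the block is rammed: the robot presses it with more than 40 N (contact force between any of the fingers, the arm and block above 40 N).
It fails at once if one of the other things is moved by more than 20 mm (distance of any of jar, dropper, swabs, carton, slides from where it was at the start of the episode above 0.02 m).
It also fails if it takes over 67 s, if anything falls off the work surface, if the arm or the gripper's body presses on something with over 40 N, if the wrist force passes 120 N, or if a joint passes its speed limit or range.

## Working session

There is one attempt and no reset: what is moved stays moved. The work goes in short steps, each a Python script; the robot and the scene stay as the last script left them, time stands still between calls to the robot, and variables do not carry over. Pictures are saved under pics/ and viewed, at most 10 in all, crops included, and the job is handed in when it is done.

```bash
ls; mkdir -p pics; python3 - <<'E'
from station import *
import cv2,numpy as np
for c in("top","side"):
    p,d=viewer.read_camera(c); cv2.imwrite(f"pics/{c}0.png",p[:,:,::-1])
    i=viewer.camera_info(c); print(c,np.round(i["eye"],3),np.round(i["rotation"],3).tolist(),np.round(i["intrinsics"],1).tolist(),i["dist_coeffs"])
    for n in("block","block_wells","block_foot","plate","plate_front","jar","dropper","swabs","carton","slides"):
        print(n,[(round(r["score"],2),np.round(r["at"],3).tolist()) for r in tip_of(c,n)[:2]])
s=env.sense();print(s["t"],s["ee_pos"],s["tcp_rot"],s["wrist_force"])
E
```

```text
pics
top [4.95e-01 1.00e-03 1.08e+00] [[-0.013, 0.996, -0.094], [-1.0, -0.013, -0.004], [-0.005, 0.094, 0.996]] [[380.6, 0.0, 314.4], [0.0, 380.6, 196.6], [0.0, 0.0, 1.0]] [-0.0101395  0.         0.         0.         0.       ]
block [(0.63, [0.543, -0.029, 0.001])]
block_wells []
block_foot []
plate [(0.93, [0.536, 0.165, 0.005])]
plate_front [(0.84, [0.536, 0.107, 0.009]), (0.3, [0.735, 0.042, 0.006])]
jar [(0.87, [0.728, 0.141, 0.001])]
dropper [(0.71, [0.733, 0.045, 0.0])]
swabs [(0.61, [0.717, -0.047, -0.004])]
carton [(0.94, [0.466, -0.341, -0.002])]
slides [(0.63, [0.566, -0.345, 0.001])]
side [-0.066  0.116  1.077] [[-0.182, 0.815, -0.55], [-0.983, -0.15, 0.102], [0.001, 0.56, 0.829]] [[450.6, 0.0, 313.7], [0.0, 450.6, 193.0], [0.0, 0.0, 1.0]] [-0.06752156  0.          0.          0.          0.        ]
block [(0.72, [0.536, -0.031, 0.004])]
block_wells []
block_foot [(0.64, [0.531, 0.011, 0.054]), (0.53, [0.732, 0.046, 0.001])]
plate [(0.63, [0.532, 0.166, -0.003])]
plate_front [(0.71, [0.534, 0.106, 0.01])]
jar [(0.56, [0.726, 0.138, 0.002])]
dropper [(0.64, [0.728, 0.047, 0.002])]
swabs [(0.65, [0.717, -0.042, 0.001]), (0.48, [0.534, 0.014, 0.05])]
carton [(0.78, [0.467, -0.344, 0.001])]
slides [(0.74, [0.566, -0.344, -0.002]), (0.24, [0.733, 0.047, -0.0])]
1.1 [ 0.17260334 -0.62668423  0.21462139] [[ 9.64104333e-01  2.65523699e-01  1.86726087e-06]
 [ 2.65523697e-01 -9.64104327e-01 -1.12274070e-04]
 [-2.80111921e-05  1.08739719e-04 -9.99999994e-01]] [ 0.44600723 -0.11642003  0.1343937 ]
```

View pics/top0.png

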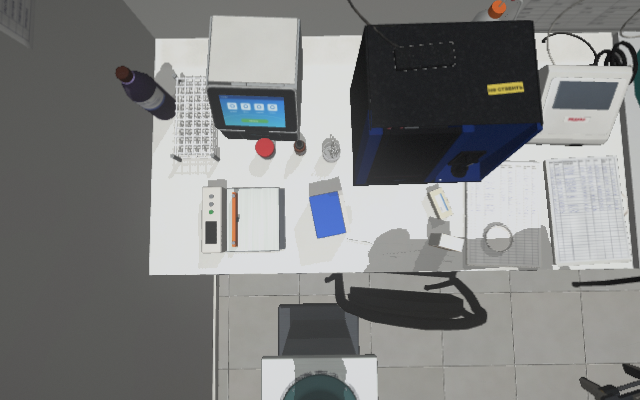

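View pics/side0.png

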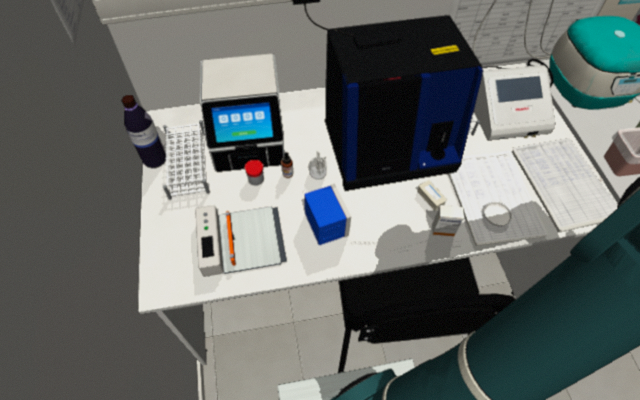

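```bash
cat > h.py <<'E'
from station import *
import cv2,numpy as np
def cloud(c):
    p,d=viewer.read_camera(c); i=viewer.camera_info(c); K=np.array(i["intrinsics"]);h,w=d.shape
    u,v=np.meshgrid(np.arange(w),np.arange(h))
    n=cv2.undistortPoints(np.stack([u,v],-1).reshape(-1,1,2).astype(np.float64),K,np.array(i["dist_coeffs"])).reshape(h,w,2)
    P=np.stack([n[...,0]*d,-n[...,1]*d,-d],-1)@np.array(i["rotation"]).T+np.array(i["eye"])
    P[d==0]=np.nan
    return p,P
E
python3 - <<'E'
from h import *
p,P=cloud("top")
def rect(m,n):
    q=P[m]; r=cv2.minAreaRect(q[:,:2].astype(np.float32)*1000); print(n,m.sum(),np.round(r[0],1),np.round(r[1],1),round(r[2],2),np.round(np.median(q[:,2]),4))
X,Y,Z=P[...,0],P[...,1],P[...,2]
R=(X>.42)&(X<.66)
rect(R&(Y>-.13)&(Y<.05)&(Z>.09)&(Z<.115),"block top")
rect(R&(Y>.04)&(Y<.35)&(Z>.05)&(Z<.07),"housing")
rect(R&(Y>.06)&(Y<.3)&(Z>.028)&(Z<.042),"bar")
rect(R&(Y>.06)&(Y<.3)&(Z>.005)&(Z<.012),"plate")
E
```

```text
block top 1506 [570.3 -62.1] [154.5 154.1] 10.6 0.1017
housing 1370 [535.1 282. ] [178.5  54.8] 0.35 0.0596
bar 281 [535.3 237.5] [175.3  37.4] 0.31 0.0389
plate 2931 [552.9 172.5] [214.9 185.5] 1.23 0.0077
```

The top view shows the plate (cols 203–285, orange bar at col 235), with the block at (328,213), yawed about 10°. The jar, dropper and swabs are behind it at row ~148, and a tall black device starts at col 352, row 185. Plate +x is world +y. Next I need the block's exact yaw and how far the device is.

```bash
python3 - <<'E'
from h import *
p,P=cloud("top")
X,Y,Z=P[...,0],P[...,1],P[...,2]
hsv=cv2.cvtColor(p,cv2.COLOR_RGB2HSV)
m=(hsv[...,0]>105)&(hsv[...,0]<130)&(hsv[...,1]>150)&(X>.42)&(X<.64)&(Y>-.13)&(Y<.06)&(Z>.085)&(Z<.12)
m=cv2.erode(m.astype(np.uint8),None)>0
q=P[m];r=cv2.minAreaRect(q[:,:2].astype(np.float32)*1000);print(m.sum(),r)
m2=(Z>.05)&(Z<.6)&(Y>-.5)&(Y<-.02)&(X>.3)
for z0,z1 in((.05,.2),(.2,.3),(.3,.5)):
    a=(Z>z0)&(Z<z1)&(Y<-.09)&(Y>-.5)&(X>.5); print(z0,a.sum(),np.nanpercentile(X[a],[0,2]) if a.any() else 0,np.nanmax(Y[a]) if a.any() else 0)
q2=(X>.53)&(X<.54)&(Y>.03)&(Y<.13);o=np.argsort(Y[q2]);print(np.round(np.c_[Y[q2],Z[q2]][o],4)[::2].tolist())
def R(yaw): # tool down, tool y along world x rotated by yaw
    y=np.array([np.cos(yaw),np.sin(yaw),0]);z=np.array([0,0,-1.]);return np.c_[np.cross(y,z),y,z]
for yaw in(0,np.pi):
  for t in((.54,-.13,.04),(.54,-.13,.25),(.54,.0,.04),(.54,.04,.14),(.54,.12,.04)):print(yaw,t,solver.inverse_kinematics(t,R(yaw)))
E
```

```text
975 ((539.8226928710938, -27.027732849121094), (99.42945861816406, 65.87836456298828), 10.6159029006958)
0.05 7453 [0.6187955  0.62423694] -0.09009351598443208
0.2 3358 [0.64719879 0.65174658] -0.0999988909652088
0.3 20755 [0.66774695 0.67654195] -0.09136769838642528
[[0.0321, -0.0021], [0.0321, -0.0021], [0.0348, 0.0014], [0.0349, -0.0005], [0.0377, 0.0011], [0.0378, -0.0013], [0.0405, 0.0006], [0.0406, -0.0005], [0.0433, 0.0013], [0.0435, -0.0006], [0.0462, 0.0004], [0.0463, -0.0006], [0.0491, 0.0], [0.0491, 0.0002], [0.0518, 0.0019], [0.0518, 0.0023], [0.0546, 0.0034], [0.0547, -0.0001], [0.0575, 0.0005], [0.0577, -0.0006], [0.0603, 0.0015], [0.0604, 0.0], [0.0632, 0.0004], [0.0634, -0.0013], [0.0661, -0.0007], [0.0663, -0.0036], [0.0688, 0.0024], [0.0689, 0.0013], [0.0716, 0.0034], [0.0718, -0.0004], [0.0745, 0.0021], [0.0746, 0.0011], [0.0774, 0.0011], [0.0776, -0.0011], [0.0801, 0.0034], [0.0804, -0.0023], [0.0826, 0.0071], [0.0832, -0.0012], [0.0861, -0.0009], [0.0863, -0.0039], [0.0887, 0.0006], [0.0889, -0.0006], [0.0911, 0.0063], [0.0912, 0.0059], [0.0939, 0.0069], [0.0941,
[... 899 characters left out ...]
03531  0.67373187 -0.68516924  1.92190755  0.60770094  0.76350775
 -0.78693777]
3.141592653589793 (0.54, -0.13, 0.04) [ 0.07423736  0.5522161   0.12880571  1.95853725 -0.11343403  0.63762848
 -2.86624404]
3.141592653589793 (0.54, -0.13, 0.25) [-0.78490667  0.58704834  1.36152947  1.85323056 -0.61469834  1.22117088
 -2.36819841]
3.141592653589793 (0.54, 0.0, 0.04) [-0.94994266  1.07073797  1.33403499  2.04091373 -1.19739392  1.15851132
 -2.19031173]
3.141592653589793 (0.54, 0.04, 0.14) [ 0.77496395  0.84714061 -1.32426246  1.88099633  0.90168848  1.18502939
  2.2648588 ]
3.141592653589793 (0.54, 0.12, 0.04) [ 0.60195101  1.11706133 -1.3366178   1.90268655  1.19351323  1.22387613
  1.96202879]
```

```bash
cat >> h.py <<'E'
RD=np.c_[[1.,0,0],[0,-1.,0],[0,0,-1.]]
def F(): return np.array(env.sense()["wrist_force"])
def blk(tag=None):
    p,P=cloud("top"); hsv=cv2.cvtColor(p,cv2.COLOR_RGB2HSV); X,Y,Z=P[...,0],P[...,1],P[...,2]
    m=(hsv[...,0]>105)&(hsv[...,0]<130)&(hsv[...,1]>150)&(X>.42)&(X<.62)&(Y>-.13)&(Y<.26)&(Z>.085)&(Z<.12)
    r=cv2.minAreaRect(P[m][:,:2].astype(np.float32)*1000) if m.sum()>4 else None
    if tag: cv2.imwrite(f"pics/{tag}.png",cv2.resize(p[120:280,180:440,::-1],None,fx=3,fy=3))
    print("blk",m.sum(),r)
def push(x,y1,z,step=.003,lim=12,rate=.05,f0=None):
    y=env.sense()["ee_pos"][1]; f0=F() if f0 is None else f0; log=[]
    while y<y1-1e-6:
        y=min(y+step,y1); env.movel([x,y,z],RD,rate=rate); f=F()-f0; log.append((round(y,4),*np.round(f,1)))
        if np.linalg.norm(f)>lim: break
    return log
E
python3 - <<'E'
from h import *
effector.grasp(10)
env.reach([.52,-.13,.25],RD); env.movel([.52,-.13,.035],RD,rate=.15)
print(env.sense()["t"],F())
l=push(.52,-.075,.035)
for r in l: print(*r)
print(env.sense()["t"]); blk("a1")
E
```

```text
6.3 [-0.6199237   0.18235996 -0.23540533]
-0.1272 0.7 0.3 -0.5
-0.1242 0.2 -1.1 -0.1
-0.1212 0.1 -0.4 0.1
-0.1182 0.1 -1.4 0.5
-0.1152 0.2 -1.4 0.5
-0.1122 0.3 0.4 0.0
-0.1092 0.1 -0.1 0.1
-0.1062 0.2 -0.2 1.1
-0.1032 1.1 -0.6 1.0
-0.1002 0.4 -2.6 -0.0
-0.0972 -0.4 -5.1 2.8
-0.0942 -0.2 -5.3 3.1
-0.0912 -1.2 -5.9 3.6
-0.0882 -0.4 -5.9 2.8
-0.0852 -1.7 -5.8 3.0
-0.0822 -1.5 -6.3 3.2
-0.0792 -1.3 -6.0 3.5
-0.0762 -1.5 -6.0 3.4
-0.075 -0.5 -8.0 5.8
11.05
blk 382 ((543.9756469726562, -4.639411926269531), (106.25895690917969, 69.78289794921875), 6.094378471374512)
```

```bash
python3 - <<'E'
from h import *
f0=np.array([-.4,-.3,0])
l=push(.52,-.040,.035,.009,14,.06,f0)
if l[-1][0]>-.0401: l+=push(.52,.002,.035,.003,13,.05,f0)
for r in l: print(*r)
print(env.sense()["t"]); blk("a2")
E
```

```text
-0.0683 -1.6 -5.0 3.5
-0.0593 -1.8 -4.8 2.2
-0.0503 -1.4 -3.9 2.9
-0.0413 -0.8 -6.4 4.1
-0.04 -2.0 -8.1 6.8
-0.0391 -2.6 -10.3 8.8
12.7583
blk 305 ((551.6333618164062, 30.319625854492188), (59.56486129760742, 105.96310424804688), 89.284423828125)
```

View pics/a2.png

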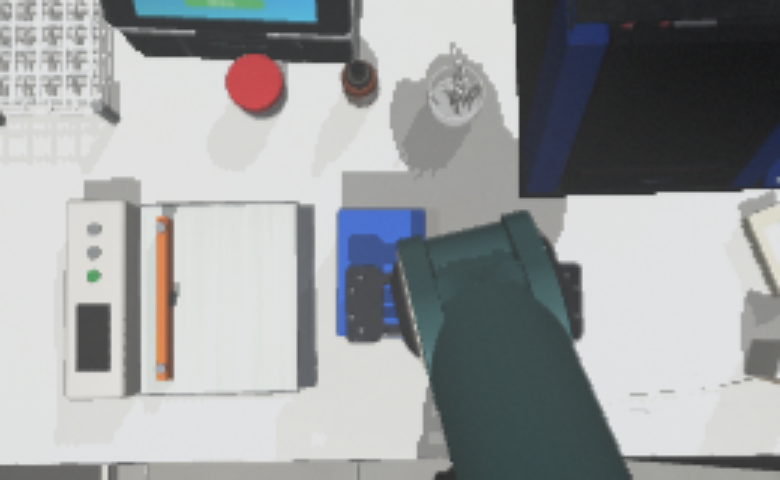

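The block is now square (front edge at col ~338 in the crop) and about 20 mm short of the dark sill at cols 298–317. Its centre is at x≈0.551, so I'll move the push to the centre.

```bash
python3 - <<'E'
from h import *
import h
env.movel([.52,-.052,.035],RD,rate=.1); env.movel([.550,-.052,.035],RD,rate=.12)
f0=F()
l=push(.550,-.036,.035,.016,16,.06,f0)
l+=push(.550,.004,.035,.003,17,.04,f0)
for r in l: print(*r)
print(env.sense()["t"]); blk("a3")
E
```

```text
-0.036 -0.3 -3.6 2.1
-0.0334 -0.7 -6.6 4.7
-0.0304 0.6 -5.6 5.0
-0.0274 0.0 -6.6 3.6
-0.0244 1.3 -5.7 4.7
-0.0214 -0.0 -5.4 4.8
-0.0184 0.4 -6.1 4.6
-0.0154 -0.3 -5.7 3.3
-0.0124 -0.3 -6.0 3.5
-0.0094 -0.3 -5.4 4.8
-0.0064 -0.1 -5.5 5.7
-0.0034 1.0 -10.3 6.1
-0.0004 -0.4 -16.1 8.2
16.9
blk 283 ((551.9281005859375, 65.30087280273438), (61.84095764160156, 106.43744659423828), 89.9326171875)
```

View pics/a3.png

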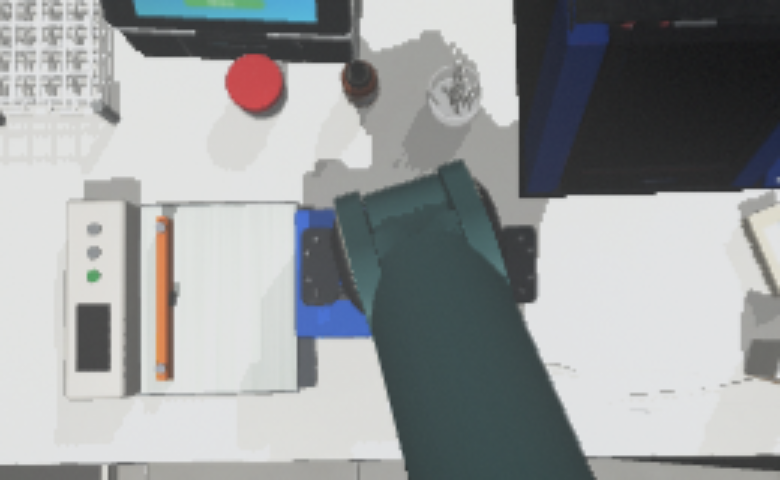

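The front edge is against the sill and the block is square. Next is the tip along an arc about its lower edge.

```bash
python3 - <<'E'
from h import *
x=.551
env.movel([x,-.012,.035],RD,rate=.06); env.movel([x,-.012,.086],RD,rate=.12)
f0=F(); yp=.1005; s=.086
for d in [0,3,6]+list(range(10,66,5)):
    a=np.radians(d); y=yp-.088*np.cos(a)+s*np.sin(a)-.018; z=.088*np.sin(a)+s*np.cos(a)
    env.movel([x,y,z],RD,rate=.06); f=F()-f0; print(d,round(y,4),round(z,4),np.round(f,1))
    if np.linalg.norm(f)>25: print("stop");break
print(env.sense()["t"]); blk("a4")
E
```

```text
0 -0.0055 0.086 [ -0.9 -10.9   8.5]
3 -0.0009 0.0905 [-2.  -9.3  8.3]
6 0.004 0.0947 [-0.7 -6.9  6. ]
10 0.0108 0.1 [-1.3 -6.7  7.8]
15 0.0198 0.1058 [-1.5 -5.7  8.2]
20 0.0292 0.1109 [-2.1 -4.5  9.2]
25 0.0391 0.1151 [-2.1 -3.4  7.5]
30 0.0493 0.1185 [-1.6 -1.1  6.4]
35 0.0597 0.1209 [-1.4  1.5  0.5]
40 0.0704 0.1224 [-0.2  0.6  0.4]
45 0.0811 0.123 [-1.4  0.7 -0.2]
50 0.0918 0.1227 [-0.4  0.6 -0.1]
55 0.1025 0.1214 [-0.7  0.9 -0.5]
60 0.113 0.1192 [-0.3  0.3 -0.2]
65 0.1233 0.1161 [-0.3  1.4 -0.5]
22.5083
blk 5 ((564.7860717773438, 97.35247039794922), (7.345742702484131, 7.389898300170898), 44.44736862182617)
```

View pics/a4.png

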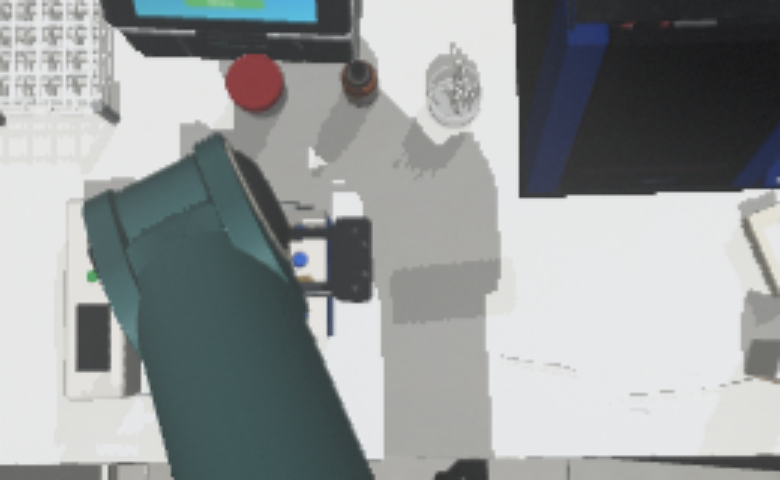

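The block has tipped: its white well face is up, with the rear edge at col ~331. I'll back off behind it, measure its top and then feel it home.

```bash
python3 - <<'E'
from h import *
env.movel([.551,.0,.15],RD,rate=.2)
p,P=cloud("top");X,Y,Z=P[...,0],P[...,1],P[...,2]
m=(Z>.088)&(Z<.105)&(X>.45)&(X<.64)&(Y>.07)&(Y<.23)
q=P[m];r=cv2.minAreaRect(q[:,:2].astype(np.float32)*1000);print(m.sum(),r,np.percentile(q[:,2],[5,50,95]))
for c in("top",):
    for n in("block_wells","block"):print(n,[(round(a["score"],2),np.round(a["at"],3)) for a in tip_of(c,n)[:2]])
cv2.imwrite("pics/a5.png",cv2.resize(p[120:280,180:440,::-1],None,fx=3,fy=3));print(env.sense()["t"])
E
```

```text
992 ((552.1943359375, 124.01535034179688), (110.41548919677734, 101.06391143798828), 0.7378300428390503) [0.09222522 0.09557434 0.09861766]
block_wells [(0.66, array([0.55 , 0.122, 0.096])), (0.64, array([0.536, 0.166, 0.006]))]
block [(0.67, array([0.554, 0.077, 0.052])), (0.23, array([0.535, 0.162, 0.002]))]
23.5
```

View pics/a5.png

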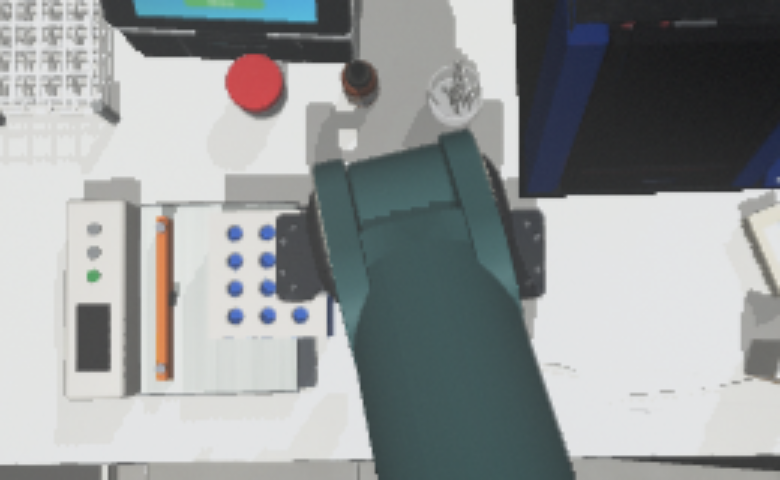

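The block stands on the plate, wells up, rear face at y≈0.073, yaw under 1°, and 17 mm off the middle line. The remaining gap to the bar (col 171) is about 40 mm.

```bash
python3 - <<'E'
from h import *
env.movel([.552,.03,.15],RD,rate=.2);env.movel([.552,.03,.038],RD,rate=.15)
f0=F();print(f0)
l=push(.552,.045,.038,.015,12,.06,f0)+push(.552,.145,.038,.0025,17,.035,f0)
for r in l: print(*r)
print(env.sense()["t"])
E
```

```text
[-0.40646488  1.00199737 -0.55526991]
0.045 0.5 -0.8 0.8
0.045 0.1 -0.8 0.8
0.0472 0.4 -1.1 0.3
0.0497 1.3 -1.1 0.2
0.0522 1.1 -1.2 0.8
0.0547 0.1 -1.7 0.4
0.0572 1.7 -4.3 0.8
0.0597 0.7 -6.7 2.7
0.0622 1.0 -6.4 2.7
0.0647 0.9 -6.1 1.5
0.0672 1.5 -5.1 2.4
0.0697 0.0 -6.0 1.7
0.0722 0.8 -5.4 2.4
0.0747 1.0 -5.7 2.1
0.0772 0.7 -5.0 0.9
0.0797 1.1 -5.8 2.5
0.0822 0.2 -5.5 1.7
0.0847 0.6 -5.5 1.9
0.0872 0.5 -4.5 1.0
0.0897 0.7 -5.2 1.0
0.0922 -0.2 -6.4 2.2
0.0947 0.4 -5.9 1.4
0.0972 0.4 -5.0 2.6
0.0997 -0.2 -4.6 1.3
0.1022 1.9 -6.0 1.4
0.1047 -0.8 -8.2 3.7
0.1072 -0.5 -12.3 6.3
0.1097 -1.6 -19.4 7.7
31.85
```

```bash
python3 - <<'E'
from h import *
env.movel([.552,.06,.038],RD,rate=.06);env.movel([.552,.0,.2],RD,rate=.2);env.reach([.45,-.2,.3],RD)
p,P=cloud("top");X,Y,Z=P[...,0],P[...,1],P[...,2]
m=(Z>.088)&(Z<.105)&(X>.45)&(X<.64)&(Y>.07)&(Y<.26)
q=P[m];r=cv2.minAreaRect(q[:,:2].astype(np.float32)*1000);print(m.sum(),r,np.percentile(q[:,2],[5,50,95]))
cv2.imwrite("pics/a6.png",cv2.resize(p[120:280,180:440,::-1],None,fx=3,fy=3));print(env.sense()["t"])
E
```

```text
1460 ((552.2117919921875, 170.6918182373047), (110.0495376586914, 102.54295349121094), 0.09917402267456055) [0.09246348 0.09539623 0.09844613]
34.8583
```

View pics/a6.png

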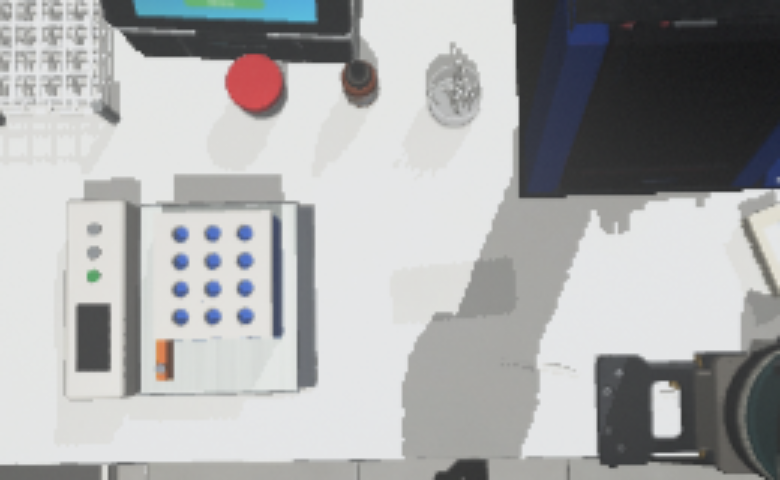

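The block is square (0.1°), 17 mm off the middle line, and hides the bar's front edge (cols 155–172). The 19 N rise at the end shows hard contact with the bar, and the bystanders are where they were. Handing in.

```bash
python3 -c "
from station import *
print(workorder.finish_job())"
```

```text
the job is handed in; nothing more can be done
None
```

I handed the job in at about 35 s; no verdict came back. The block stands wells up on the plate, square to 0.1° and 17 mm off the middle line. A final push to 19 N met hard contact at the stop bar, so the plunger should be fully in, though I could not see it.

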